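# Ice the fish-ball sample and hold it under the inspection lamp

### The arm

A 6-joint arm with a two-finger parallel gripper is mounted at the origin on the work surface. World frame = base frame: x ahead of the robot, y to its left, z up, the work surface at z = 0. Lengths are in m, angles in degrees, forces in N, time in s.
With the tool pointing down it reaches from about 0.35 to 0.875 m from the base axis. Payload 15.5 kg.
Tool frame: the origin (TCP) lies on the centre line of the jaws, within the pads' length; the fingertips stand 17 mm ahead of it and the grasp point (between the pads) lies 2 mm behind it; z points along the fingers, y is the line along which they close (so a half turn about z gives the same grasp; the last joint's range is limited). The gripper opens to 85 mm and grips with 20 to 120 N. Pads are 22 mm wide; open, the fingers measure 114 mm over their backs; the gripper's body (76 mm by 85 mm) begins 54 mm behind the grasp point. The pads swing forward as they close: fully open they stand 13 mm farther back than shut.
Start: joints at [-69.758, 28.281, 77.091, -0, 74.628, -5.472], TCP at [0.271, -0.563, 0.248] pointing down, gripper open.
Joint ranges: [-166.48, 166.48], [-47.26, 123.95], [12.59, 153.08], [-70.14, 250.14], [6.76, 159.57], [-176.63, 176.63]. Speed limits (degrees/s): [108.29, 108.29, 147.25, 172.46, 172.46, 172.46].

### API

Orientations are given as [roll, pitch, yaw] about the fixed x, y, z axes, in that order (R = Rz(yaw) Ry(pitch) Rx(roll)).
In Python, from plant import env, read_camera gives the robot as it stands (env), with the cameras as plain functions.
- The arm moves only by the shell command python3 inch.py 'ROWS' [OPENING] [FORCE]. ROWS is rows parted by semicolons, their numbers by spaces, 1 to 20 of them, each of 6 numbers: dx, dy, dz in m, then a rotation vector rx, ry, rz in degrees; each row is the pose to reach, as a shift and turn from the pose commanded when the command began, along the tool's axes at that moment; what a row does not reach only later rows make up. A row lasts 1/10 s, in which the tool goes at most 0.05 m and 8.59 degrees, less where a joint would pass 70% of its speed; a pose out of reach is approached as far as the arm can. OPENING is the finger opening in m, set as the command begins (- or left out keeps the last). The fingers move at their own pace and stop on an object; FORCE is the grip in N (left out, the last holds). Time passes only in rows, so rows that do not move let the fingers close. It prints the time, the measured TCP pose, the force, the opening and the grip force at its end.
- env.get_obs(): the state, without advancing time (a new reading comes with each control period).
- read_camera(name): name is "scene" or "side" or "wrist"; returns a dict with "color" (480x640x3 uint8, red, green, blue), "fx", "fy", "cx", "cy" (pixels), "pose" (4x4, takes a point from camera to world coordinates). Camera axes: x right, y up, looking along -z (the intrinsics and any distortion apply to the point x, -y, -z); pixel columns grow to the right and rows downward; lengths in m; the calibration is good to about 2 mm. A picture is of the moment at which its call begins. There is no depth.
- env.close_job(): hands the job in; it is judged then, once.
The state is a dict: "time_s": time; "joint_positions": joint angles; "joint_velocities": joint speeds; "joint_torque": joint torques, N m; "tool_pos": TCP position; "tool_rot": TCP orientation; "force": force on the tool from outside, world axes, zero at the start; "wrist_torque": the same for the moment, N m; "width": finger opening in m; "finger_force": force on a finger pad.
Only numpy, scipy, OpenCV 4.12 (cv2) and the standard library are available. Lean on these libraries where they do the work, as an engineer would, in place of code of your own. Each camera call takes 0.05 s, during which the arm holds its last target. There are 200 camera calls.

### The job

Use the scoop lying in the steel ice pan to put at least three of its ice cubes into the ice bay of the dark grey sample tray where it stands, then lay the scoop back in the pan. Next lift the tray by its handle, keeping it level all the way so that the loose fish ball stays in its round seat, and hold it level and still, clear of the table, with the ball in the middle underneath the ring lamp, about 130 mm below the ring; finish while still holding the tray there. Do not touch the ice or the ball with the fingers, and leave the other things on the table alone.

Things in the scene. Friction and masses are not known exactly. Their poses are not given: they have to be found in the camera images.
- pan: Shallow steel ice pan, fixed: 256 (x) x 110 (y) x 40 mm high outside, walls and floor 3 mm, inside 250 x 104. Origin: centre of its underside; z up, x away from the robot within 0.2 rad. It stands left or right of the tray, the lamp on the other side. The scoop starts flat on its floor in the half towards the robot; the ice lies in the other half.
- scoop: Loose flat aluminium scoop, 110 g. Floor 90 (x) x 72 mm, 2 thick; open front at +x, back wall 40 high, sides raked from 38 high at the back to nothing 13 mm behind the lip. Handle 16 mm wide (y), 15 thick, starts 37 mm up on the back wall and rises at 30 degrees towards -x for 104 mm, above the pan's rim. Origin: centre of the floor's underside; x to the mouth, z up.
- scoop_grip (a point): Point in the middle of the scoop's handle, 95 mm behind (-x) and 67 mm above the scoop's origin: grip here, the fingers closing along the scoop's y.
- scoop_mouth (a point): Middle of the scoop's front lip, at its underside, 45 mm ahead of the scoop's origin.
- ice0: Loose whitish ice cube, 24 mm with edges rounded by 5 mm, 12 g, very slippery (friction about 0.12: it slides off any surface inclined more than about 8 degrees). Origin: its middle. One of five alike, spread over the half of the pan away from the robot.
- ice1: Loose whitish ice cube, 24 mm with edges rounded by 5 mm, 12 g, very slippery (friction about 0.12: it slides off any surface inclined more than about 8 degrees). Origin: its middle. One of five alike, spread over the half of the pan away from the robot.
- ice2: Loose whitish ice cube, 24 mm with edges rounded by 5 mm, 12 g, very slippery (friction about 0.12: it slides off any surface inclined more than about 8 degrees). Origin: its middle. One of five alike, spread over the half of the pan away from the robot.
- ice3: Loose whitish ice cube, 24 mm with edges rounded by 5 mm, 12 g, very slippery (friction about 0.12: it slides off any surface inclined more than about 8 degrees). Origin: its middle. One of five alike, spread over the half of the pan away from the robot.
- ice4: Loose whitish ice cube, 24 mm with edges rounded by 5 mm, 12 g, very slippery (friction about 0.12: it slides off any surface inclined more than about 8 degrees). Origin: its middle. One of five alike, spread over the half of the pan away from the robot.
- tray: Loose dark grey plastic tray, about 240 g, 190 (x) x 120 (y) x 30 mm high, walls and floor 3 mm. A cross wall as high as the rim, at x = -4 mm, parts the ice bay (-x half, 86 x 114 inside) from the sample half with the ball's round seat. A level handle, 18 mm wide, 16 high, middle 26 mm up, sticks out 97 mm at the -x end, to the robot within 0.35 rad. Origin: centre of the box's underside; z up.
- tray_grip (a point): Middle of the tray's handle, at -133 mm in the tray's x, 26 mm up, 38 mm outside the end wall: grip here from above, fingers closing along the tray's y. The loaded tray is nose-heavy about this point (about 0.4 N m): grip firmly, 80 to 120 N.
- tray_bay (a point): Middle of the ice bay, 49 mm from the tray's origin towards -x, 15 mm above the tray's underside (12 mm above the bay's floor).
- tray_pocket (a point): The ball's centre when in the middle of its seat: at +46 mm in the tray's x, 21 mm above its underside. The seat is a ring, rim 4 mm high, 48 mm across inside, 62 outside; the ball can roll 13 mm to any side within it and rolls over the rim if the tray is tipped or jerked.
- ball_center (a point): Centre of the loose cream-coloured frozen fish ball, 36 mm in diameter, 30 g, which lies in the round seat of the tray.
- lamp_ring (a point): Middle of the underside of a ring lamp fixed to the table on a stand, 300 mm up. White ring, 116 mm across, 76 inside, 22 thick; its arm runs at 315 mm height, away from the robot within 0.2 rad, to a 16 mm post 185 mm behind this point.
- shears: Bystander: black-handled steel shears lying near the robot, 190 mm long. Leave alone.
- brush: Bystander: scrubbing brush lying near the robot, 200 mm long. Leave alone.
- sanitiser: Bystander: white bottle, 60 mm across, 170 mm high, behind the tray. Leave alone.
- cup: Bystander: steel cup, 70 mm across, 85 mm high, behind the tray. Leave alone.
- bowl: Bystander: white bowl, 90 mm across, 45 mm high, behind the tray. Leave alone.

How it is judged (in metres and radians):
On the way, in this order (a step that is already met when the one before it is completed fails the run):
1. at least three ice cubes lie in the ice bay of the tray, which still stands on the table ((distance between each of ice0, ice1, ice2 and tray_bay below 0.056 m or distance between each of ice0, ice1, ice3 and tray_bay below 0.056 m or distance between each of ice0, ice1, ice4 and tray_bay below 0.056 m or distance between each of ice0, ice2, ice3 and tray_bay below 0.056 m or distance between each of ice0, ice2, ice4 and tray_bay below 0.056 m or distance between each of ice0, ice3, ice4 and tray_bay below 0.056 m or distance between each of ice1, ice2, ice3 and tray_bay below 0.056 m or distance between each of ice1, ice2, ice4 and tray_bay below 0.056 m or distance between each of ice1, ice3, ice4 and tray_bay below 0.056 m or distance between each of ice2, ice3, ice4 and tray_bay below 0.056 m) and height (world z) of tray below 0.02 m), for 0.3 s.
2. the tray is lifted clear of the table by the fingers, with the ball in its seat and the scoop let go (height (world z) of tray above 0.06 m and contact force between the fingers and tray above 1 N and contact force between the fingers and scoop below 0.1 N and distance between ball_center and tray_pocket below 0.022 m), for 0.2 s.
At the end, for the whole second after the job is handed in: Only the fingers carry the tray: over 70 mm up, tilted under 7 degrees (0.12 rad), still; ball in its seat, its centre within 35 mm sideways of the ring's middle and 100 to 240 mm above the table; at least 3 ice cubes in the bay; scoop let go in the pan (horizontal distance between ball_center and lamp_ring below 0.035 m and height (world z) of ball_center between 0.1 and 0.24 m and angle between tray's own z axis and vertical below 0.12 rad and linear speed of tray below 0.03 m/s and angular speed of tray below 0.15 rad/s and distance between ball_center and tray_pocket below 0.022 m and (distance between each of ice0, ice1, ice2 and tray_bay below 0.056 m or distance between each of ice0, ice1, ice3 and tray_bay below 0.056 m or distance between each of ice0, ice1, ice4 and tray_bay below 0.056 m or distance between each of ice0, ice2, ice3 and tray_bay below 0.056 m or distance between each of ice0, ice2, ice4 and tray_bay below 0.056 m or distance between each of ice0, ice3, ice4 and tray_bay below 0.056 m or distance between each of ice1, ice2, ice3 and tray_bay below 0.056 m or distance between each of ice1, ice2, ice4 and tray_bay below 0.056 m or distance between each of ice1, ice3, ice4 and tray_bay below 0.056 m or distance between each of ice2, ice3, ice4 and tray_bay below 0.056 m) and contact force between the fingers and tray above 1 N and contact force between tray and lamp below 0.2 N and height (world z) of tray above 0.07 m and x of scoop in the frame of pan between -0.1 and 0.1 m and y of scoop in the frame of pan between -0.06 and 0.06 m and height (world z) of scoop below 0.06 m and contact force between the fingers and scoop below 0.1 N); the arm keeps its last pose, push and grip.
It fails at once if the fish ball leaves its seat (distance between ball_center and tray_pocket above 0.026 m).
It fails at once if the tray is tipped more than 17 degrees (0.3 rad) (angle between tray's own z axis and vertical above 0.3 rad).
It fails at once if the fingers touch the ice or the fish ball (contact force between the fingers and ice0 above 0.3 N or contact force between the fingers and ice1 above 0.3 N or contact force between the fingers and ice2 above 0.3 N or contact force between the fingers and ice3 above 0.3 N or contact force between the fingers and ice4 above 0.3 N or contact force between the fingers and ball above 0.3 N).
It fails at once if a bystander is pushed more than 30 mm or knocked over (distance of any of shears, brush, sanitiser, cup, bowl from where it was at the start of the episode above 0.03 m or angle between any of shears, brush, sanitiser, cup, bowl's own z axis and vertical above 0.35 rad).
It also fails if it takes over 72 s, if anything falls off the work surface, if the arm or the gripper's body presses on something with over 40 N, if the wrist force passes 120 N, or if a joint passes its speed limit or range.

## Working session

There is one attempt and no reset: what is moved stays moved. The work goes in short steps, Python scripts to look and compute and a shell command to move; the robot and the scene stay as the last step left them, time stands still between calls to the robot, and variables do not carry over. Pictures are saved under pics/ and viewed, at most 10 in all, crops included, and the job is handed in when it is done.

```bash
ls; mkdir -p pics
python3 - <<'E'
from plant import env, read_camera
import cv2,numpy as np
print(env.get_obs())
ims=[]
for n in ("scene","side","wrist"):
    c=read_camera(n); print(n,{k:(np.round(v,4).tolist()) for k,v in c.items() if k!="color"})
    cv2.imwrite(f"pics/{n}0.png",c["color"][...,::-1])
E
```

```text
inch.py
pics
plant.py
{'time_s': 0.0, 'joint_positions': array([-6.97576133e+01,  2.83157449e+01,  7.71264532e+01, -6.94042272e-04,
        7.46303220e+01, -5.47132031e+00]), 'joint_velocities': array([-0.05386477,  0.08876418, -0.06607828,  0.03107291, -0.05657405,
       -0.0464249 ]), 'joint_torque': array([ 4.69379069e-03, -8.82154083e+01, -3.83858478e+01,  7.11946154e-05,
        1.02691105e-02,  8.54576399e-06]), 'tool_pos': array([ 0.27105614, -0.56278321,  0.24769492]), 'tool_rot': array([-1.79927746e+02, -6.24867008e-03,  2.57138875e+01]), 'force': array([ 0.40279601, -0.24633212, -0.52227578]), 'wrist_torque': array([ 0.01354202, -0.02376256, -0.00430846]), 'finger_force': 0.0, 'width': 0.08547613069931202}
scene {'fx': 500.6389, 'fy': 500.6389, 'cx': 320.8131, 'cy': 232.8114, 'pose': [[-0.303, -0.8178, 0.4892, 1.1601], [0.9529, -0.2542, 0.1654, 0.1851], [-0.0109, 0.5163, 0.8563, 1.2374], [0.0, 0.0, 0.0, 1.0]]}
side {'fx': 592.4143, 'fy': 592.4143, 'cx': 310.1704, 'cy': 242.0359, 'pose': [[0.9382, 0.1991, -0.2831, 0.2337], [-0.3457, 0.4989, -0.7947, -0.9182], [-0.017, 0.8435, 0.5369, 0.8001], [0.0, 0.0, 0.0, 1.0]]}
wrist {'fx': 333.103, 'fy': 333.103, 'cx': 316.5417, 'cy': 240.3985, 'pose': [[0.4337, 0.8605, 0.2674, 0.3391], [-0.9011, 0.4143, 0.128, -0.5303], [-0.0006, -0.2965, 0.955, 0.3723], [0.0, 0.0, 0.0, 1.0]]}
```

View pics/scene0.png

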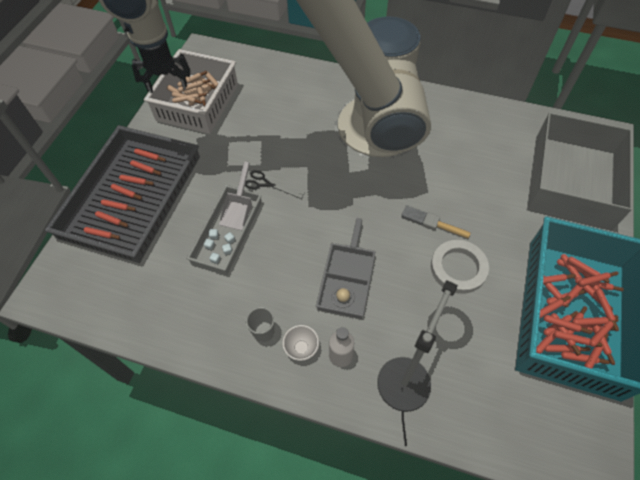

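View pics/side0.png

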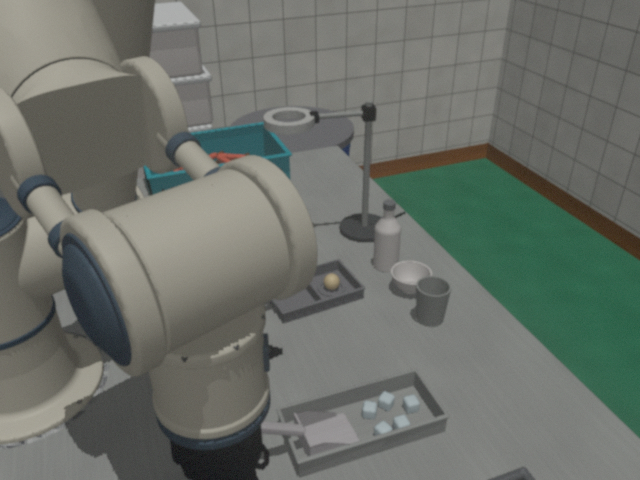

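Scene: pan centred near (227,230), with the scoop's handle at (243,180) and five cubes at (205–230, 232–258). The tray is at (347,280) with its handle at (357,235) and the ball at (343,295). The ring is at (460,265), about (289,120) in the side view.

```bash
cat > h.py <<'E'
import numpy as np,cv2
def snap(n,f):
    from plant import env, read_camera
    c=read_camera(n); np.savez(f"pics/{f}.npz",**c); cv2.imwrite(f"pics/{f}.png",c["color"][...,::-1]); return c
def load(f): return dict(np.load(f"pics/{f}.npz"))
def proj(c,P):
    P=np.atleast_2d(P); T=c["pose"]; q=(P-T[:3,3])@T[:3,:3]
    return np.c_[c["cx"]+c["fx"]*q[:,0]/-q[:,2], c["cy"]+c["fy"]*q[:,1]/q[:,2]]
def ray(c,u,v):
    T=c["pose"]; d=T[:3,:3]@np.array([(u-c["cx"])/c["fx"],-(v-c["cy"])/c["fy"],-1.]); return T[:3,3],d/np.linalg.norm(d)
def plane(c,u,v,z):
    o,d=ray(c,u,v); return o+d*(z-o[2])/d[2]
def tri(*cuv):
    A=np.zeros((3,3));b=np.zeros(3)
    for c,u,v in cuv:
        o,d=ray(c,u,v);M=np.eye(3)-np.outer(d,d);A+=M;b+=M@o
    p=np.linalg.solve(A,b); return p,[float(np.linalg.norm((np.eye(3)-np.outer(d,d))@(p-o))) for o,d in [ray(*k) for k in cuv]]
def T2(x,y,yaw,P):
    P=np.atleast_2d(P).astype(float);c,s=np.cos(yaw),np.sin(yaw)
    return np.c_[x+c*P[:,0]-s*P[:,1],y+s*P[:,0]+c*P[:,1],P[:,2]]
E
python3 - <<'E'
from h import *
s=snap("scene","sc");d=snap("side","sd");
for n,c,p in (("ring",0,0),):
    print("ring",tri((s,460,265),(d,289,120)))
print("ball",tri((s,343,295.5),(d,331,282)))
print("pan",plane(s,227,230,.03),"tray",plane(s,348,281,.02),"trayh",plane(s,358,222,.026),"scooph end",plane(s,245,166,.09))
im=s["color"][150:330,180:400,::-1]
cv2.imwrite("pics/crop1.png",cv2.resize(im,None,fx=3.3,fy=3.3,interpolation=cv2.INTER_CUBIC))
E
```

```text
ring (array([0.62275906, 0.30426023, 0.31403672]), [0.0015167148592762582, 0.001516714859276259])
ball (array([0.63105365, 0.06457482, 0.01996372]), [0.0002097924513662386, 0.0002097924513663437])
pan [ 0.54027074 -0.30467519  0.03      ] tray [0.58673175 0.06538866 0.02      ] trayh [0.40199356 0.04180377 0.026     ] scooph end [ 0.35331606 -0.31661652  0.09      ]
```

View pics/crop1.png

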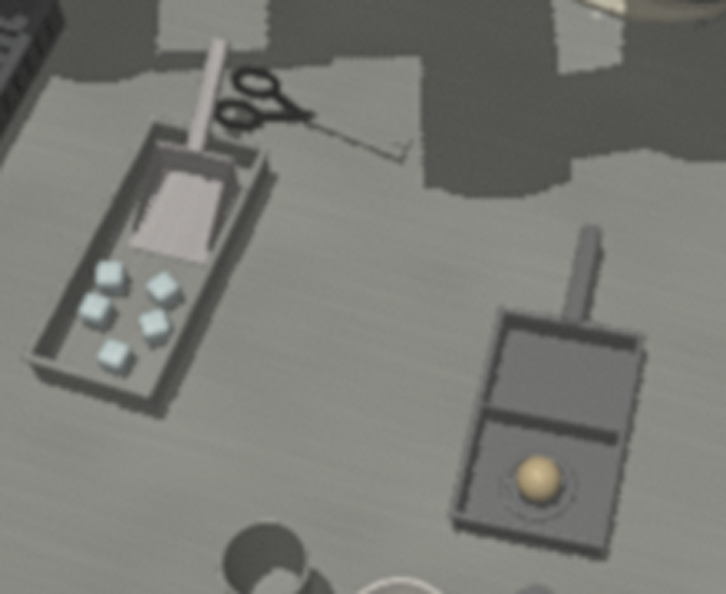

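The crop shows the pan rim corners at (158,122), (271,158), (160,408) and (32,358). The tray rim corners are (502,310), (645,338), (607,550) and (455,518). The scoop lip runs (131,243)–(208,262), with the handle end at (218,42). Fitting poses from these.

```bash
cat > fit.py <<'E'
from h import *
from scipy.optimize import least_squares
s=load("sc")
def fit(name,P,uv,c,x0):
    f=lambda q:(proj(c,T2(*q,P))-uv).ravel()
    r=least_squares(f,x0,loss="soft_l1");print(name,np.round(r.x,4),"yaw deg",np.degrees(r.x[2]).round(2),"res",np.round(f(r.x),1));return r.x
cr=lambda L:np.array(L)/3.3+[180,150]-0.35
pan=fit("pan",[[-.128,.055,.04],[-.128,-.055,.04],[.128,.055,.04],[.128,-.055,.04]],cr([[271,158],[158,122],[160,408],[32,358]]),s,[.54,-.3,0])
tray=fit("tray",[[-.095,.06,.03],[-.095,-.06,.03],[.095,.06,.03],[.095,-.06,.03]],cr([[645,338],[502,310],[607,550],[455,518]]),s,[.58,.06,0])
sco=fit("scoop",[[.045,.036,.003],[.045,-.036,.003],[-.135,0,.1]],cr([[208,262],[131,243],[218,42]]),s,[.48,-.3,0])
for n,u in zip("abcde",cr([[111,275],[162,289],[95,309],[155,325],[114,355]])):
    p=plane(s,*u,.016); 
    cs,sn=np.cos(pan[2]),np.sin(pan[2]);d=p[:2]-pan[:2]
    print(n,p.round(4),"in pan",np.round([cs*d[0]+sn*d[1],-sn*d[0]+cs*d[1]],4))
print("grips",T2(*sco,[-.095,0,.07]).round(4),T2(*tray,[-.133,0,.026]).round(4),"pocket",T2(*tray,[.046,0,.021]),"bay",T2(*tray,[-.049,0,.015]))
E
python3 fit.py
cat > to.py <<'E'
import sys,numpy as np
from scipy.spatial.transform import Rotation as R
from plant import env, read_camera
o=env.get_obs(); a=[float(v) for v in sys.argv[1:7]]
R0=R.from_euler("xyz",o["tool_rot"],degrees=True);R1=R.from_euler("xyz",a[3:],degrees=True)
d=R0.inv().apply(np.array(a[:3])-o["tool_pos"]);r=(R0.inv()*R1).as_rotvec(degrees=True)
print("t",round(o["time_s"],2),"j",o["joint_positions"].round(1),"delta",d.round(4),r.round(2),"rows>=",round(max(np.linalg.norm(d)/.05,np.linalg.norm(r)/8.59),1))
E
python3 to.py .37 -.318 .25 180 0 3.4
```

```text
t 0.25 j [-69.8  28.3  77.1  -0.   74.6  -5.5] delta [ 0.1954 -0.1778 -0.0019] [-3.000e-02  1.000e-02  2.231e+01] rows>= 5.3
```

```bash
python3 inch.py '0.02 -0.018 0 0 0 2; 0.06 -0.054 0 0 0 7; 0.1 -0.09 0 0 0 12; 0.14 -0.126 0 0 0 17; 0.178 -0.16 0 0 0 20.5; 0.195 -0.178 -0.002 0 0 22.3; 0.195 -0.178 -0.002 0 0 22.3; 0.195 -0.178 -0.002 0 0 22.3' 0.085
python3 - <<'E'
from h import *
snap("wrist","w1")
E
```

```text
time_s: 1.05
tool_pos: [0.37, -0.3177, 0.2505]
tool_rot: [180.0, -0.0, 3.5]
force: [0.6, -0.3, -0.1]
width: 0.0849
finger_force: 0.0
```

View pics/w1.png

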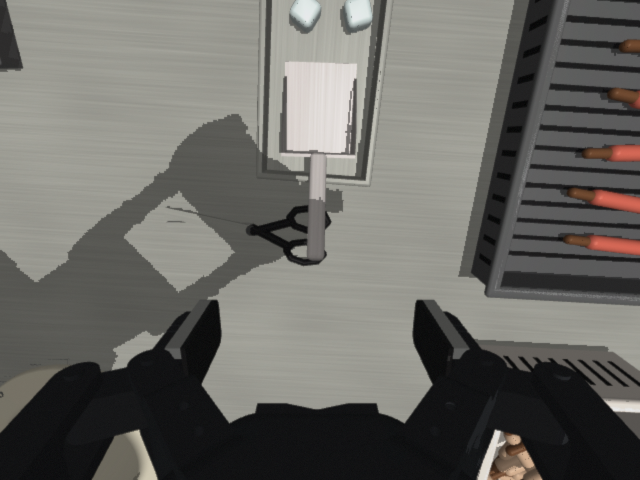

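The wrist view shows the scoop lip at (286,62)–(356,64), the back wall top at (280,154)–(355,157), and the handle running (318,158)–(316,262). The near pan corners are (258,180) and (369,186). The shears lie below the handle end.

```bash
cat >> fit.py <<'E'
print("---w1")
w=load("w1")
sc=fit("scoop",[[.045,.036,.005],[.045,-.036,.005],[-.045,.036,.043],[-.045,-.036,.043],[-.131,0,.0985]],np.array([[286,62],[356,64],[280,154],[355,157],[316,262]]),w,[.46,-.31,.05])
pn=fit("pan",[[-.128,.055,.04],[-.128,-.055,.04]],np.array([[258,180],[369,186]]),w,[.537,-.303,0])
e=cr([218,42]); print("handle end tri",tri((s,*e),(w,316,262)))
print("grip",T2(*sc,[-.095,0,.07]).round(4))
E
python3 fit.py | sed -n '/w1/,$p'
```

```text
---w1
scoop [ 0.4716 -0.3146  0.0339] yaw deg 1.94 res [-1.6 -0.7  0.5 -0.4  0.9  2.4  0.2  1.5 -0.4 -1.1]
pan [ 0.5294 -0.3123  0.0075] yaw deg 0.43 res [ 0.5  0.  -0.6 -0. ]
handle end tri (array([ 0.33630435, -0.32058726,  0.08648009]), [0.0014184813653793475, 0.0014184813653791534])
grip [[ 0.3767 -0.3178  0.07  ]]
```

```bash
python3 to.py .377 -.318 .068 180 0 2
```

```text
t 1.1 j [-47.7  17.1  95.7  -0.   67.1  38.8] delta [ 0.0072 -0.0002  0.1824] [ 0.03 -0.01  1.47] rows>= 3.7
```

```bash
python3 inch.py '0.007 0 0.03 0 0 -1.5; 0.007 0 0.07 0 0 -1.5; 0.007 0 0.11 0 0 -1.5; 0.007 0 0.14 0 0 -1.5; 0.007 0 0.165 0 0 -1.5; 0.007 0 0.178 0 0 -1.5; 0.007 0 0.183 0 0 -1.5; 0.007 0 0.183 0 0 -1.5' 0.085 && python3 inch.py '0 0 0 0 0 0; 0 0 0 0 0 0; 0 0 0 0 0 0; 0 0 0 0 0 0; 0 0 0 0 0 0; 0 0 0 0 0 0; 0 0 0 0 0 0' 0 90
python3 - <<'E'
from h import *
snap("wrist","w2");snap("side","s2")
E
```

```text
time_s: 1.9
tool_pos: [0.3763, -0.3184, 0.0668]
tool_rot: [-180.0, 0.0, 4.9]
force: [-0.5, 0.3, 0.5]
width: 0.085
finger_force: 0.0
time_s: 2.6
tool_pos: [0.3768, -0.3178, 0.0676]
tool_rot: [180.0, -0.0, 4.9]
force: [-1.1, 0.7, 7.7]
width: 0.0149
finger_force: 86.9
```

View pics/w2.png

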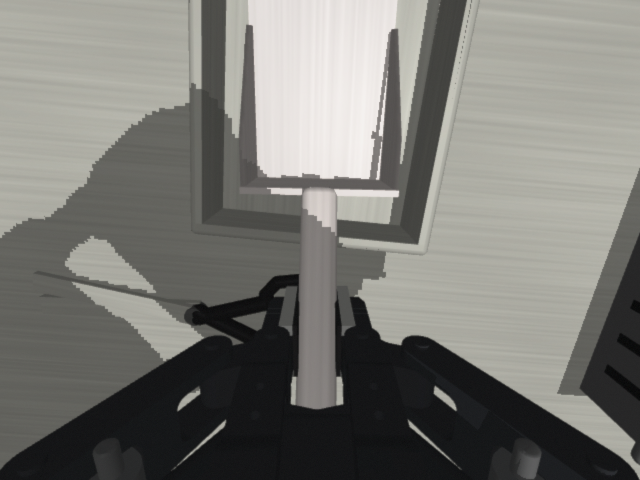

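The grip is on the handle at (318,300). The near pan corners (outer rim) are (193,232) and (424,253), and the edges run to (190,0) and (478,0). I'll refine the pan pose jointly from all views.

```bash
cat > pan.py <<'E'
from h import *
from scipy.optimize import least_squares
s,w1,w2,d=load("sc"),load("w1"),load("w2"),load("sd")
cr=lambda L:np.array(L)/3.3+[180,150]-0.35
C=[[-.128,.055,.04],[-.128,-.055,.04],[.128,.055,.04],[.128,-.055,.04]]
obs=[(s,C,cr([[271,158],[158,122],[160,408],[32,358]])),(w1,C[:2],np.array([[258,180],[369,186]])),(w2,C[:2],np.array([[193,232],[424,253]])),
(d,C[2:],np.array([[415,374.5],[446,414]])),(d,C[1:2],np.array([[296,470]]))]
def f(q):
    r=[((proj(c,T2(*q[:3],P))-u)*c["fx"]**0).ravel() for c,P,u in obs]
    for y,e,k in ((.055,(190,0),3),(-.055,(478,0),4)):
        r.append(proj(w2,T2(*q[:3],[q[k],y,.04]))[0]-e)
    return np.concatenate(r)
r=least_squares(f,[.535,-.305,0,-.05,-.05],loss="soft_l1");print(np.round(r.x,4),np.degrees(r.x[2]));print(f(r.x).round(1))
E
python3 pan.py
python3 - <<'E'
from h import *
a=load("s2")["color"][300:480,220:480,::-1]
cv2.imwrite("pics/s2c.png",cv2.resize(a,None,fx=3,fy=3,interpolation=cv2.INTER_CUBIC))
E
```

```text
[ 0.5313 -0.3136 -0.0072 -0.033  -0.0226] -0.41435816386073265
[-2.2 -3.2 -2.4 -1.4 -3.8 -4.7 -2.2 -0.5 -0.1 -2.8 -1.1 -1.2  1.5  0.9
 -0.8  0.2 -0.7 -4.3  0.7  1.7  1.8 -7.3  0.8 -0.  -4.4 -0.2]
```

View pics/s2c.png

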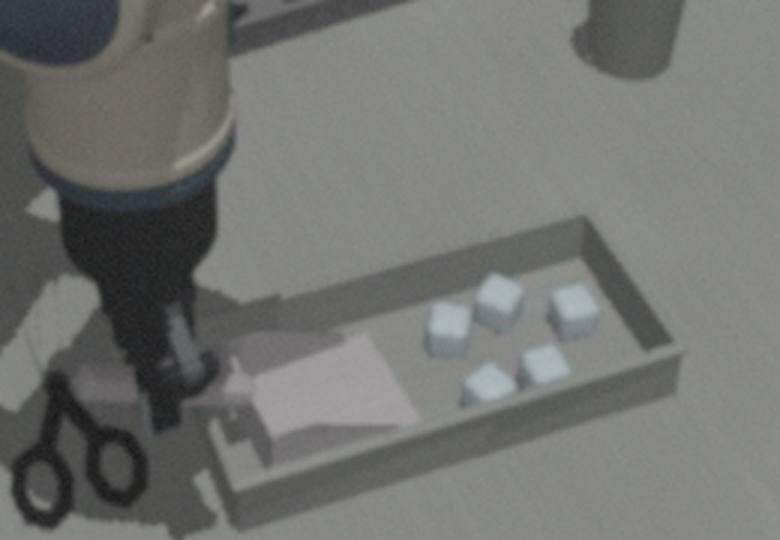

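The side crop shows the pan's far rim corners at (583,217) and (683,350), the near −y rim corner at (232,492), and the five cubes in the far half. My right-hand scene picks were on the outer wall's base, so I'm refitting.

```bash
sed -i 's/\[\[271,158\],\[158,122\],\[160,408\],\[32,358\]\]/[[268,152],[156,122],[154,398],[31,356]]/; s/\[\[415,374.5\],\[446,414\]\]/[[414.2,372.2],[447.5,416.5]]/; s/\[\[296,470\]\]/[[297.3,464]]/' pan.py
cat >> pan.py <<'E'
pan=r.x[:3]
sd=lambda L:np.array(L)/3+[220,300]-.3
A=cr([[111,275],[162,289],[95,309],[155,325],[114,355]]);B=sd([[490,386],[448,328],[545,365],[499,302],[574,311]])
inpan=lambda p:np.linalg.solve([[np.cos(pan[2]),-np.sin(pan[2])],[np.sin(pan[2]),np.cos(pan[2])]],p[:2]-pan[:2])
for a,b in zip(A,B):
    p,e=tri((s,*a),(d,*b)); print("ice",p.round(4),"pan",inpan(p).round(4),"err",round(e[0],4))
from plant import env, read_camera
o=env.get_obs();y=np.radians(o["tool_rot"][2]);o_=o["tool_pos"][:2]+.095*np.array([np.cos(y),np.sin(y)])
print("scoop origin",o_,"in pan",inpan(o_))
E
python3 pan.py
```

```text
[ 0.5314 -0.314  -0.0104 -0.0332 -0.0225] -0.5970936825312597
[-1.3 -1.3 -1.8 -1.5 -2.3 -1.7 -2.1 -0.1 -0.  -3.  -1.1 -1.1  1.6  0.5
 -0.8  0.4  0.4 -1.7 -0.6 -0.4  0.5 -1.3  1.7 -0.  -3.4 -0.2]
ice [ 0.5578 -0.3417  0.0222] pan [ 0.0267 -0.0274] err 0.001
ice [ 0.5556 -0.2948  0.0194] pan [0.024  0.0194] err 0.0001
ice [ 0.5927 -0.3404  0.0227] pan [ 0.0615 -0.0258] err 0.0003
ice [ 0.5906 -0.2871  0.0191] pan [0.059  0.0275] err 0.0009
ice [ 0.6275 -0.3086  0.0191] pan [0.096  0.0064] err 0.0009
scoop origin [ 0.47143735 -0.309698  ] in pan [-0.05999818  0.00370002]
```

```bash
python3 inch.py '0 -0.0027 0 0 0 2.7; 0 -0.0054 0 0 0 5.5; 0 -0.0054 0 0 0 5.5' && python3 inch.py '0.006 0 0 0 0 0; 0.018 0 0 0 0 0; 0.03 0 0 0 0 0; 0.042 0 0 0 0 0; 0.054 0 0 0 0 0; 0.066 0 0 0 0 0; 0.078 0 0 0 0 0; 0.09 0 0 0 0 0; 0.1 0 0 0 0 0; 0.11 0 0 0 0 0; 0.12 0 0 0 0 0; 0.128 0 0 0 0 0; 0.132 0 0 0 0 0; 0.132 0 0 0 0 0'
python3 - <<'E'
from h import *
a=snap("side","s3")["color"][300:480,220:480,::-1];b=snap("scene","c3")["color"][150:330,180:400,::-1]
f=lambda a,k:cv2.resize(a,None,fx=k,fy=k,interpolation=cv2.INTER_CUBIC)
a=f(a[30:170,40:240],2);b=f(b[30:130,0:110],4);w=snap("wrist","w3")["color"][:,:,::-1]
w=cv2.resize(w[0:260,140:500],(400,288));o=np.zeros((600,800,3),np.uint8);o[:280,:400]=a;o[:288,400:800]=w[:288];b=b[:312,:];o[288:288+b.shape[0],:b.shape[1]]=b;cv2.imwrite("pics/m3.png",o)
E
```

```text
time_s: 3.0
tool_pos: [0.3765, -0.3124, 0.0676]
tool_rot: [180.0, -0.0, -0.6]
force: [-1.5, -0.2, 5.9]
width: 0.0142
finger_force: 87.6
time_s: 4.4
tool_pos: [0.5079, -0.314, 0.0677]
tool_rot: [180.0, 0.0, -0.5]
force: [-5.4, -1.8, 11.1]
width: 0.0146
finger_force: 88.5
```

View pics/m3.png

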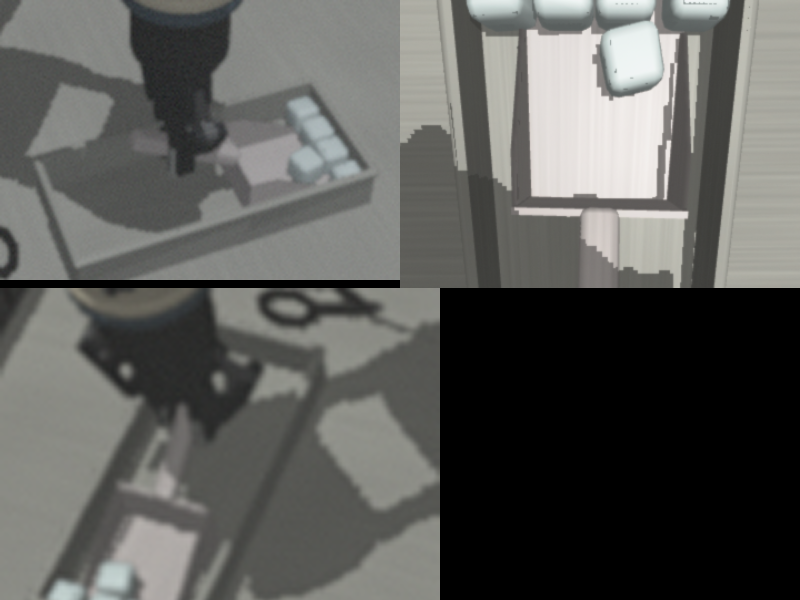

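The side view shows four cubes lined up against the far wall, and one already sitting on the scoop. In the wrist montage the row's back faces are at v≈29. I'll check how far the lip is under the row.

Run:
```python
from h import *
w=load("w3")
for u in (165,225,100,300):
    for z in (.008,.017): print(u,z,plane(w,u/1.111+140,(29 if u<280 else 27)/1.108,z).round(4))
print("lip px",proj(w,[[.6479,-.314,.005]]),"wall",.5314+.125)
```

```text
165 0.008 [ 0.6346 -0.3019  0.008 ]
165 0.017 [ 0.6321 -0.3025  0.017 ]
225 0.008 [ 0.6344 -0.3279  0.008 ]
225 0.017 [ 0.6319 -0.3273  0.017 ]
100 0.008 [ 0.6348 -0.2736  0.008 ]
100 0.017 [ 0.6323 -0.2757  0.017 ]
300 0.008 [ 0.6348 -0.3604  0.008 ]
300 0.017 [ 0.6323 -0.3582  0.017 ]
lip px [[313.40660984  -3.94772363]] wall 0.6564
```

```bash
python3 inch.py '0.003 0 0 0 0 0; 0.005 0 0 0 0 0; 0.007 0 0 0 0 0; 0.007 0 0 0 0 0' && python3 inch.py '-0.0027 0 0.001 0 2.5 0; -0.0054 0 0.0025 0 5 0; -0.008 0 0.003 0 7.5 0; -0.0105 0 0.004 0 10 0; -0.013 0 0.003 0 12.5 0; -0.015 0 0 0 15 0; -0.016 0 -0.004 0 15 0; -0.018 0 -0.01 0 15 0; -0.02 0 -0.02 0 15 0; -0.022 0 -0.035 0 15 0; -0.024 0 -0.05 0 15 0; -0.025 0 -0.06 0 15 0; -0.025 0 -0.06 0 15 0'
python3 - <<'E'
from h import *
a=snap("side","s4")["color"][290:480,250:480,::-1];w=snap("wrist","w4")["color"][0:340,120:520,::-1]
o=np.zeros((600,800,3),np.uint8);o[:340,:400]=w;a=cv2.resize(a,(400,330));o[:330,400:]=a;cv2.imwrite("pics/m4.png",o[:345])
E
```

```text
time_s: 4.95
tool_pos: [0.5092, -0.3135, 0.0677]
tool_rot: [-179.9, 0.6, -0.5]
force: [-48.2, -7.8, 39.8]
width: 0.0148
finger_force: 92.6
time_s: 6.25
tool_pos: [0.4908, -0.314, 0.129]
tool_rot: [179.9, -15.1, -0.5]
force: [-0.2, -0.0, -0.9]
width: 0.0148
finger_force: 87.9
```

View pics/m4.png

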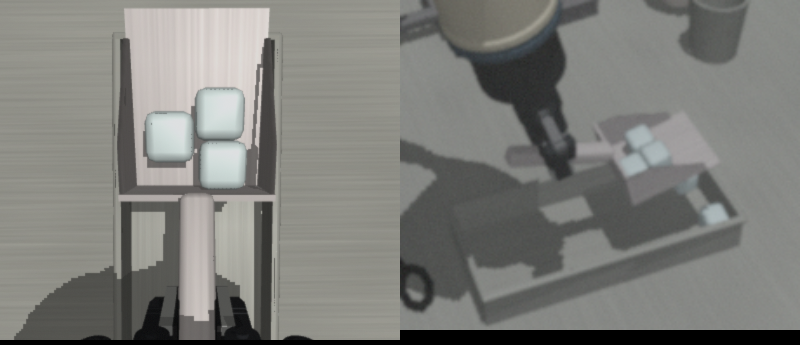

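Three cubes are in the scoop (wrist crop: (168,136), (219,112), (222,163)), and two stay in the pan. I'll dump across the bay, heading along the tray's +y, for better reach and 94 mm of run-out.

```bash
python3 to.py .5544 -.1297 .19 180 -15 95.5
```

```text
t 6.35 j [-44.1  29.7 101.   16.3  39.4  34.7] delta [ 0.0764 -0.1844 -0.0445] [ 2.488e+01  2.000e-02 -9.279e+01] rows>= 11.2
```

```bash
python3 inch.py '0.002 0 -0.007 0 0 0; 0.005 0 -0.02 0 0 0; 0.009 0 -0.034 0 0 0; 0.0125 0 -0.047 0 0 0; 0.015 0 -0.056 0 0 0; 0.0155 0 -0.058 0 0 0' && python3 inch.py '0.0006 -0.0018 0 0.25 0 -0.93; 0.0018 -0.0055 0 0.75 0 -2.8; 0.0037 -0.011 0.001 1.5 0 -5.6; 0.0067 -0.02 0.001 2.7 0 -10.2; 0.0104 -0.031 0.002 4.2 0 -15.8; 0.014 -0.042 0.003 5.7 0 -21.3; 0.018 -0.053 0.004 7.2 0 -26.9; 0.021 -0.065 0.005 8.7 0 -32.5; 0.025 -0.076 0.006 10.2 0 -38; 0.029 -0.087 0.006 11.7 0 -43.6; 0.032 -0.098 0.007 13.2 0 -49.2; 0.036 -0.109 0.008 14.7 0 -54.7; 0.04 -0.12 0.009 16.2 0 -60.3; 0.043 -0.131 0.01 17.7 0 -65.9; 0.047 -0.142 0.01 19.2 0 -71.4; 0.051 -0.153 0.011 20.7 0 -77; 0.054 -0.164 0.012 22.1 0 -82.6; 0.057 -0.173 0.013 23.4 0 -87.2; 0.06 -0.181 0.013 24.4 0 -90.9; 0.061 -0.184 0.0135 24.9 0 -92.8' && python3 inch.py '0 0 0 0 0 0; 0 0 0 0 0 0'
python3 to.py .5544 -.1297 .126 180 -15 95.5
python3 - <<'E'
from h import *
snap("wrist","w5")
E
```

```text
time_s: 6.95
tool_pos: [0.4904, -0.3137, 0.1882]
tool_rot: [180.0, -15.0, -0.6]
force: [0.6, -0.5, -2.3]
width: 0.0143
finger_force: 87.8
time_s: 8.95
tool_pos: [0.5545, -0.1293, 0.1893]
tool_rot: [-179.9, -15.1, 95.7]
force: [0.0, -0.1, -0.9]
width: 0.0145
finger_force: 87.8
time_s: 9.15
tool_pos: [0.5542, -0.1303, 0.1897]
tool_rot: [-180.0, -15.0, 95.4]
force: [-0.4, 0.7, -1.7]
width: 0.0143
finger_force: 87.8
t 9.15 j [-26.4  30.5  85.3  13.3  72.7 -36.7] delta [-0.016   0.0003  0.0617] [-0.02 -0.03 -0.09] rows>= 1.3
```

View pics/w5.png

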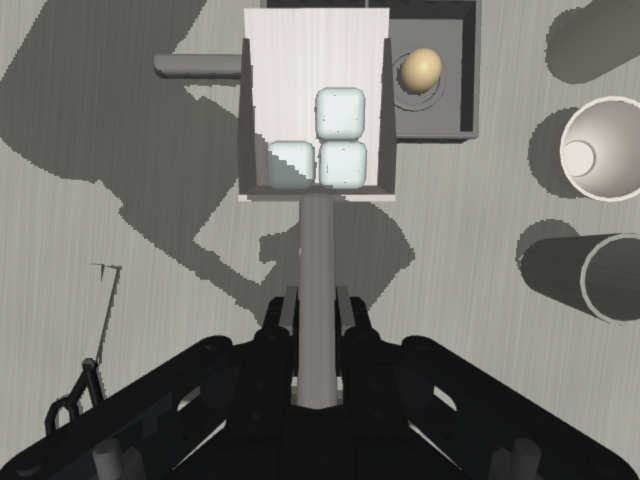

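The wrist view shows three cubes still in the scoop. The tray handle end is at (155,65), the tray corner (+x,−y) is at (479,138), and the ball is at (421,70). I'll compare these with the tray fit.

Run:
```python
from h import *
from scipy.optimize import least_squares
w,s,d=load("w5"),load("sc"),load("sd")
t=[.5852,.0621,.0958]
print("pred",proj(w,T2(*t,[[-.192,0,.034],[.095,-.06,.03]])),"ball",plane(w,421,70,.021),tri((w,421,70),(s,343,295.5),(d,331,282)))
f=lambda q:(proj(w,T2(*q,[[-.192,0,.034],[.095,-.06,.03]]))-[[155,65],[479,138]]).ravel()
r=least_squares(f,t);print(r.x,np.degrees(r.x[2]),f(r.x))
for q in (t,r.x): print("lip target",T2(*q,[-.049,-.036,.034]).round(4),"grip",T2(*q,[-.133,0,.026]).round(4))
```

```text
pred [[152.40054038  56.98716389]
 [479.14726191 127.76196715]] ball [0.6310951  0.06104711 0.021     ] (array([0.63114391, 0.0635861 , 0.01963711]), [0.0017507995088817327, 0.0008465643625491021, 0.0010790670163641242])
[0.58734577 0.0539149  0.08711802] 4.991494616562896 [-0.87598106 -0.16952953  0.89511491  0.20889172]
lip target [[0.5399 0.0216 0.034 ]] grip [[0.4528 0.0494 0.026 ]]
lip target [[0.5417 0.0138 0.034 ]] grip [[0.4549 0.0423 0.026 ]]
```

```bash
python3 inch.py '-0.003 0 0.01 0 0 0; -0.009 0 0.03 0 0 0; -0.016 0 0.053 0 0 0; -0.023 0.001 0.075 0 0 0; -0.028 0.001 0.092 0 0 0; -0.0302 0.001 0.099 0 0 0; -0.0302 0.001 0.099 0 0 0' && python3 inch.py '0.004 0 -0.0046 0 -4 0; 0.0078 0 -0.0091 0 -8 0; 0.012 0 -0.012 0 -11.5 0; 0.0164 0 -0.0147 0 -15 0; 0.0205 0 -0.0182 0 -17.5 0; 0.0247 0 -0.0218 0 -20 0; 0.0276 0 -0.0245 0 -21.5 0; 0.0305 0 -0.0273 0 -23 0; 0.0325 0 -0.029 0 -24 0; 0.0346 0 -0.0308 0 -25 0; 0.0366 0 -0.0326 0 -26 0; 0.0387 0 -0.0343 0 -27 0; 0.044 0 -0.0382 0 -29.5 0; 0.0496 0 -0.0421 0 -32 0; 0.0554 0 -0.0455 0 -34.5 0; 0.0612 0 -0.0489 0 -37 0; 0.0735 0 -0.0542 0 -42 0; 0.0859 0 -0.0596 0 -47 0; 0.0859 0 -0.0596 0 -47 0; 0.0859 0 -0.0596 0 -47 0'
python3 - <<'E'
from h import *
from plant import env, read_camera
w=snap("wrist","w6");s=snap("scene","c6")
hsv=cv2.cvtColor(w["color"],cv2.COLOR_RGB2HSV);print(hsv[136-0,168+120] if 0 else "")
w4=load("w4")["color"];print("ice colours",w4[136,288],w4[112,339],w4[163,342])
E
```

```text
time_s: 9.9
tool_pos: [0.5551, -0.1335, 0.0856]
tool_rot: [-179.9, -15.1, 95.4]
force: [-0.7, 0.0, -1.8]
width: 0.0148
finger_force: 87.8
time_s: 11.9
tool_pos: [0.5494, -0.0657, 0.1663]
tool_rot: [-180.0, 31.9, 95.6]
force: [0.3, -0.3, -1.4]
width: 0.0145
finger_force: 87.9

ice colours [209 221 219] [218 223 223] [211 221 219]
```

```bash
cat > blobs.py <<'E'
import sys
from h import *
def blobs(f,z,thr=5,mn=15,vmin=90):
    c=load(f);I=c["color"].astype(int);m=((I[...,1]-I[...,0]>thr)&(I[...,2]-I[...,0]>thr)&(I[...,1]>vmin)).astype(np.uint8)
    n,l,st,ce=cv2.connectedComponentsWithStats(m)
    t=[.5865,.057,np.radians(5.2)];R=np.array([[np.cos(t[2]),np.sin(t[2])],[-np.sin(t[2]),np.cos(t[2])]])
    for i in range(1,n):
        p=plane(c,*ce[i],z)
        if st[i,4]>=mn and .3<p[0]<.75 and -.45<p[1]<.2: print(f,ce[i].round(1),"area",st[i,4],"world",p.round(3),"tray",(R@(p[:2]-t[:2])).round(3))
for f in sys.argv[1:]: blobs(f,.017)
E
python3 blobs.py sc c6 w6
```

```text
sc [212.7 232.8] area 65 world [ 0.554 -0.345  0.017] tray [-0.069 -0.398]
sc [229. 237.] area 61 world [ 0.553 -0.295  0.017] tray [-0.065 -0.348]
sc [208.3 243.1] area 68 world [ 0.589 -0.343  0.017] tray [-0.034 -0.399]
sc [226.4 247.9] area 65 world [ 0.588 -0.288  0.017] tray [-0.029 -0.344]
sc [214. 257.] area 64 world [ 0.626 -0.31   0.017] tray [ 0.006 -0.369]
c6 [199.9 257.3] area 44 world [ 0.638 -0.347  0.017] tray [ 0.015 -0.407]
c6 [361.5 265.5] area 95 world [0.529 0.087 0.017] tray [-0.054  0.035]
c6 [219.7 262.9] area 45 world [ 0.638 -0.287  0.017] tray [ 0.02  -0.347]
c6 [348.  268.7] area 46 world [0.55  0.055 0.017] tray [-0.037  0.001]
w6 [374.4 306.8] area 53 world [ 0.647 -0.306  0.017] tray [ 0.027 -0.367]
w6 [372.1 318.7] area 82 world [ 0.651 -0.338  0.017] tray [ 0.029 -0.399]
```

All three cubes are in the bay (tray frame: two near (−54,35) mm, one at (−37,1) mm). Returning the scoop.

```bash
python3 inch.py '-0.005 0 -0.008 0 0 0; -0.015 0 -0.025 0 0 0; -0.027 0 -0.043 0 0 0; -0.032 0 -0.051 0 0 0; -0.032 0 -0.051 0 0 0'; python3 to.py .3765 -.3124 .2 180 0 -0.6
```

```text
time_s: 12.5
tool_pos: [0.5498, -0.0669, 0.2281]
tool_rot: [179.8, 32.0, 95.4]
force: [0.5, -0.5, -1.1]
width: 0.0148
finger_force: 87.9
t 12.5 j [  4.4  26.3  93.5 -35.9  64.4  16.2] delta [-0.1787 -0.1959  0.1441] [26.82 23.92 93.25] rows>= 11.6
```

```bash
python3 inch.py '-0.004 -0.004 0.003 0.5 0.5 1.9; -0.013 -0.014 0.01 1.9 1.7 6.5; -0.023 -0.025 0.019 3.5 3.1 12.1; -0.034 -0.037 0.027 5.1 4.5 17.7; -0.045 -0.049 0.036 6.7 6 23.3; -0.055 -0.061 0.045 8.3 7.4 28.9; -0.066 -0.073 0.053 9.9 8.9 34.5; -0.077 -0.084 0.062 11.5 10.3 40.1; -0.088 -0.096 0.071 13.1 11.7 45.7; -0.098 -0.108 0.079 14.8 13.2 51.3; -0.109 -0.12 0.088 16.4 14.6 56.9; -0.12 -0.131 0.097 18 16 62.5; -0.13 -0.143 0.105 19.6 17.5 68.1; -0.141 -0.155 0.114 21.2 18.9 73.7; -0.152 -0.167 0.122 22.8 20.3 79.3; -0.163 -0.178 0.131 24.4 21.8 84.9; -0.171 -0.188 0.138 25.7 22.9 89.5; -0.177 -0.194 0.143 26.6 23.7 92.3; -0.1787 -0.1959 0.1441 26.8 23.9 93.2; -0.1787 -0.1959 0.1441 26.8 23.9 93.2'; python3 to.py .3765 -.3124 .07 180 0 -0.6
python3 - <<'E'
from h import *
snap("wrist","w7")
E
```

```text
time_s: 14.5
tool_pos: [0.3754, -0.3122, 0.1985]
tool_rot: [180.0, 0.2, -0.6]
force: [0.4, 0.8, -1.1]
width: 0.0144
finger_force: 87.9
t 14.5 j [-46.6  21.   99.5  -0.2  59.6  44.1] delta [0.0016 0.0002 0.1285] [0.   0.23 0.  ] rows>= 2.6
```

```bash
python3 inch.py '0.001 0 0.01 0 0 0; 0.001 0 0.035 0 0 0; 0.001 0 0.06 0 0 0; 0.001 0 0.085 0 0 0; 0.001 0 0.105 0 0 0; 0.001 0 0.118 0 0 0; 0.001 0 0.124 0 0 0; 0.001 0 0.1275 0 0 0; 0.001 0 0.1275 0 0 0'
```

```text
time_s: 15.45
tool_pos: [0.3769, -0.312, 0.0715]
tool_rot: [179.9, 0.2, -0.5]
force: [0.8, -0.8, -0.8]
width: 0.0142
finger_force: 88.0
```

```bash
python3 inch.py '0 0 0.002 0 0 0; 0 0 0.0035 0 0 0; 0 0 0.0035 0 0 0' && python3 inch.py '0 0 0 0 0 0; 0 0 0 0 0 0; 0 0 0 0 0 0; 0 0 0 0 0 0; 0 0 0 0 0 0' 0.085 && python3 inch.py '0 0 -0.01 0 0 0; 0 0 -0.035 0 0 0; 0 0 -0.07 0 0 0; 0 0 -0.11 0 0 0; 0 0 -0.15 0 0 0; 0 0 -0.18 0 0 0; 0 0 -0.19 0 0 0; 0 0 -0.19 0 0 0'
python3 - <<'E'
from h import *
snap("wrist","w8")
E
python3 to.py .40 .047 .25 180 0 5
```

```text
time_s: 15.75
tool_pos: [0.3769, -0.3125, 0.0686]
tool_rot: [179.9, 0.1, -0.5]
force: [-1.8, 0.1, 6.3]
width: 0.0146
finger_force: 88.5
time_s: 16.25
tool_pos: [0.3767, -0.3122, 0.0681]
tool_rot: [179.9, 0.2, -0.5]
force: [-0.5, -0.7, 0.1]
width: 0.084
finger_force: 0.0
time_s: 17.05
tool_pos: [0.3776, -0.3124, 0.2597]
tool_rot: [179.8, 0.1, -0.5]
force: [0.5, 0.5, -0.5]
width: 0.0854
finger_force: 0.0
t 17.1 j [-46.5  16.8  94.9  -0.2  68.4  44.1] delta [ 0.0197 -0.3591  0.0077] [ 0.08  0.15 -5.5 ] rows>= 7.2
```

```bash
python3 inch.py '0 -0.01 0 0 0 0; 0.002 -0.035 0 0 0 -0.5; 0.005 -0.075 0 0 0 -1; 0.008 -0.115 0 0 0 -1.5; 0.01 -0.155 0 0 0 -2; 0.012 -0.195 0 0 0 -3; 0.015 -0.235 0 0 0 -3.5; 0.018 -0.275 0 0 0 -4; 0.02 -0.315 0 0 0 -5; 0.02 -0.345 0.004 0 0 -5.5; 0.02 -0.357 0.008 0 0 -5.5; 0.02 -0.359 0.008 0 0 -5.5; 0.02 -0.359 0.008 0 0 -5.5'
python3 - <<'E'
from h import *
snap("wrist","w9")
E
```

```text
time_s: 18.4
tool_pos: [0.3997, 0.0469, 0.249]
tool_rot: [180.0, 0.3, 5.1]
force: [0.8, -0.1, 0.2]
width: 0.0849
finger_force: 0.0
```

View pics/w9.png

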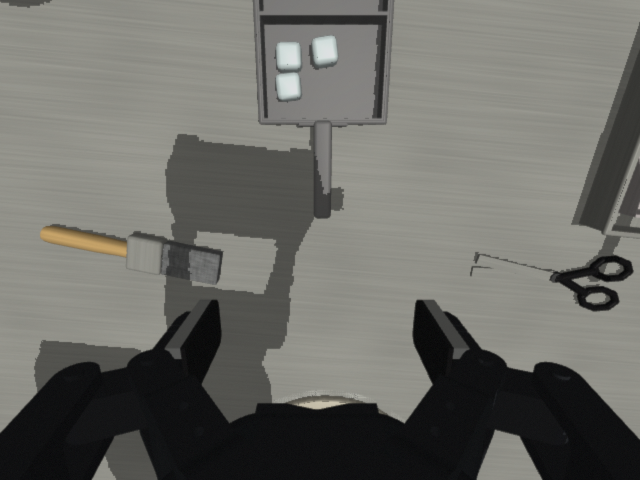

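Three cubes are in the bay at (288,56), (288,86) and (324,51). The tray's near rim corners are (260,124) and (387,123), and the handle runs from (322,122) to its end at (322,217).

```bash
python3 - <<'E'
from h import *
from scipy.optimize import least_squares
w,w5,s,d=load("w9"),load("w5"),load("sc"),load("sd")
P=[[-.192,0,.034],[-.095,.06,.03],[-.095,-.06,.03],[-.0025,.06,.03],[-.0025,-.06,.03]];U=np.array([[322,217],[260,124],[387,123],[254.5,14],[392.5,13]])
P5=[[-.192,0,.034],[.095,-.06,.03]];U5=[[155,65],[479,138]]
f=lambda q:np.r_[(proj(w,T2(*q,P))-U).ravel(),(proj(w5,T2(*q,P5))-U5).ravel()]
r=least_squares(f,[.586,.057,.09],loss="soft_l1");q=r.x;print(q.round(4),np.degrees(q[2]).round(2),f(q).round(1))
u=np.array([590,228])/3.3+[180,150];print("handle end",tri((w,322,217),(w5,155,65)),tri((w,322,217),(s,*u)))
print("grip",T2(*q,[-.133,0,.026]),"pocket",T2(*q,[.046,0,.021]),"ball",tri((s,343,295.5),(d,331,282),(w5,421,70))[0])
print("scoop/pan check lamp",tri((s,460,265),(d,289,120))[0])
for k in (s,): 
    I=k["color"][235:300,425:500].min(axis=2);m=(I>150).astype(np.uint8);ys,xs=np.nonzero(m);print("ring bbox",xs.min()+425,xs.max()+425,ys.min()+235,ys.max()+235,len(xs))
I=d["color"][100:140,255:325].min(axis=2);m=I>135;ys,xs=np.nonzero(m);print("side",xs.min()+255,xs.max()+255,ys.min()+100,ys.max()+100,len(xs))
E
python3 to.py .4545 .045 .1 180 0 -175
```

```text
[0.5824 0.0553 0.0906] 5.19 [ 2.   3.6  2.6 -1.2 -0.9 -0.5  2.8 -1.5 -0.2 -0.9 -6.4 -1.5 -4.2 -2.2]
handle end (array([0.39323269, 0.0401177 , 0.02706017]), [1.283348608070092e-05, 1.2833486080678148e-05]) (array([0.39334784, 0.04087387, 0.0282098 ]), [0.0007331354505607592, 0.0007331354505607408])
grip [[0.44993256 0.0432455  0.026     ]] pocket [[0.62819879 0.05943662 0.021     ]] ball [0.63114391 0.0635861  0.01963711]
scoop/pan check lamp [0.62275906 0.30426023 0.31403672]
ring bbox 433 488 240 288 1047
side 264 312 107 125 328
t 18.45 j [-1.80e+00  1.04e+01  1.06e+02 -1.00e-01  6.39e+01  8.32e+01] delta [0.0548 0.0061 0.1491] [-3.9e-01  6.0e-02 -1.8e+02] rows>= 21.0
```

```bash
python3 inch.py '0.002 0 0 0 0 -3; 0.006 0.001 0.005 0 0 -10; 0.012 0.002 0.01 0 0 -18; 0.018 0.003 0.02 0 0 -26; 0.024 0.004 0.03 0 0 -34; 0.03 0.005 0.04 0 0 -42; 0.036 0.006 0.05 0 0 -50; 0.042 0.006 0.06 0 0 -58; 0.047 0.007 0.07 0 0 -66; 0.05 0.007 0.08 0 0 -74; 0.051 0.007 0.09 0 0 -82; 0.051 0.007 0.095 0 0 -88; 0.051 0.007 0.095 0 0 -90' && python3 inch.py '0 0 0 0 0 -3; 0 0 0 0 0 -10; 0 0 0 0 0 -18; 0 0 0 0 0 -26; 0 0 0 0 0 -34; 0 0 0 0 0 -42; 0 0 0 0 0 -50; 0 0 0 0 0 -58; 0 0 0 0 0 -66; 0 0 0 0 0 -74; 0 0 0 0 0 -82; 0 0 0 0 0 -88; 0 0 0 0 0 -90; 0 0 0 0 0 -90'; python3 to.py .451 .0445 .024 180 0 -174.8
```

```text
time_s: 19.75
tool_pos: [0.4511, 0.0431, 0.1538]
tool_rot: [-179.7, 0.0, 95.2]
force: [0.1, -0.8, 0.4]
width: 0.0852
finger_force: 0.0
time_s: 21.15
tool_pos: [0.4516, 0.0432, 0.1545]
tool_rot: [-180.0, -0.2, -175.1]
force: [0.0, -0.3, 0.1]
width: 0.0854
finger_force: 0.0
t 21.15 j [-2.000e+00  2.250e+01  1.069e+02 -1.000e-01  5.080e+01 -9.690e+01] delta [0.     0.0015 0.1305] [-0.04 -0.18 -0.25] rows>= 2.6
```

```bash
python3 inch.py '0 0.0015 0.01 0 0 0; 0 0.0015 0.035 0 0 0; 0 0.0015 0.065 0 0 0; 0 0.0015 0.09 0 0 0; 0 0.0015 0.11 0 0 0; 0 0.0015 0.123 0 0 0; 0 0.0015 0.13 0 0 0; 0 0.0015 0.13 0 0 0' && python3 inch.py '0 0 0 0 0 0; 0 0 0 0 0 0; 0 0 0 0 0 0; 0 0 0 0 0 0; 0 0 0 0 0 0; 0 0 0 0 0 0; 0 0 0 0 0 0; 0 0 0 0 0 0' 0.01 110
python3 - <<'E'
from h import *
snap("side","s10");snap("scene","c10")
E
python3 blobs.py c10
```

```text
time_s: 21.95
tool_pos: [0.4505, 0.0454, 0.0237]
tool_rot: [-180.0, -0.3, -175.1]
force: [-0.7, 0.2, 0.2]
width: 0.085
finger_force: 0.0
time_s: 22.75
tool_pos: [0.4511, 0.0455, 0.025]
tool_rot: [-180.0, -0.1, -175.0]
force: [-1.9, 0.2, 10.2]
width: 0.0163
finger_force: 107.2
c10 [199.7 257.2] area 44 world [ 0.638 -0.348  0.017] tray [ 0.014 -0.407]
c10 [361.4 265.2] area 146 world [0.528 0.087 0.017] tray [-0.055  0.035]
c10 [219.8 263. ] area 46 world [ 0.638 -0.287  0.017] tray [ 0.02  -0.347]
c10 [347.7 268.3] area 73 world [0.549 0.054 0.017] tray [-0.038  0.   ]
```

```bash
python3 inch.py '0 0 -0.001 0 0 0; 0 0 -0.003 0 0 0; 0 0 -0.006 0 0 0; 0 0 -0.01 0 0 0; 0 0 -0.016 0 0 0; 0 0 -0.024 0 0 0; 0 0 -0.034 0 0 0; 0 0 -0.045 0 0 0; 0 0 -0.057 0 0 0; 0 0 -0.069 0 0 0; 0 0 -0.081 0 0 0; 0 0 -0.093 0 0 0; 0 0 -0.105 0 0 0; 0 0 -0.117 0 0 0; 0 0 -0.128 0 0 0; 0 0 -0.137 0 0 0; 0 0 -0.144 0 0 0; 0 0 -0.148 0 0 0; 0 0 -0.15 0 0 0; 0 0 -0.15 0 0 0'
cat > ball.py <<'E'
from h import *
from plant import env, read_camera
import sys
def ballpx(c,box):
    I=c["color"].astype(int);m=((I[...,0]-I[...,2]>30)&(I[...,0]>110)&(I[...,0]-I[...,1]<60)).astype(np.uint8);x0,x1,y0,y1=box
    k=np.zeros_like(m);k[y0:y1,x0:x1]=m[y0:y1,x0:x1];n,l,st,ce=cv2.connectedComponentsWithStats(k)
    o=sorted(range(1,n),key=lambda i:-st[i,4])[:2];print([(ce[i].round(1).tolist(),int(st[i,4])) for i in o]);return ce[o[0]]
b0=[(300,430,180,330),(240,400,120,300)]
t=sys.argv[1]
if len(sys.argv)>2: s,d=load(sys.argv[2]),load(sys.argv[3])
else: s,d=snap("scene","c"+t),snap("side","s"+t)
if t=="lamp": b0=[(380,520,180,330),(240,400,100,280)]
a=ballpx(s,b0[0]);b=ballpx(d,b0[1]);p=tri((s,*a),(d,*b));o=env.get_obs()
print("ball",p[0].round(4),"err",round(p[1][0],4),"tcp",o["tool_pos"].round(4),o["tool_rot"].round(2))
y=np.radians(o["tool_rot"][2]+180);e=o["tool_pos"]+np.array([.179*np.cos(y),.179*np.sin(y),-.003]);print("pocket if level",e.round(4),"diff",(p[0]-e).round(4),"force",o["force"].round(2),"torque",o["wrist_torque"].round(2),o["width"])
E
python3 ball.py 0 sc sd; python3 ball.py 11; python3 blobs.py c11
```

```text
time_s: 24.85
tool_pos: [0.4514, 0.0457, 0.1746]
tool_rot: [-180.0, -0.2, -175.0]
force: [1.0, 0.4, -3.7]
width: 0.016
finger_force: 107.4
[([342.6, 294.2], 122)]
[([331.3, 280.1], 141), ([242.0, 155.5], 13)]
ball [0.6309 0.063  0.0265] err 0.0001 tcp [0.4514 0.0457 0.1746] [-179.96   -0.18 -175.  ]
pocket if level [0.6297 0.0613 0.1716] diff [ 0.0011  0.0017 -0.1451] force [ 1.01  0.38 -3.69] torque [ 0.03  0.36 -0.01] 0.016042349282009608
[([344.1, 269.0], 146)]
[([331.6, 222.7], 165)]
ball [0.6314 0.063  0.1733] err 0.0 tcp [0.4513 0.0457 0.1743] [-179.97   -0.21 -175.  ]
pocket if level [0.6296 0.0612 0.1713] diff [0.0018 0.0018 0.0021] force [-0.6   0.66 -2.7 ] torque [-0.01  0.41  0.02] 0.015962674667785372
c11 [364.8 237.8] area 172 world [0.441 0.073 0.017] tray [-0.143  0.029]
c11 [349.7 241.3] area 86 world [0.465 0.036 0.017] tray [-0.123 -0.01 ]
c11 [199.7 257.3] area 43 world [ 0.638 -0.347  0.017] tray [ 0.015 -0.407]
c11 [219.8 263.1] area 44 world [ 0.638 -0.287  0.017] tray [ 0.02  -0.347]
```

```bash
python3 inch.py '0 0.001 0 0 0 0; 0 0.004 0 0 0 0; -0.0005 0.01 0 0 0 0; -0.001 0.019 0 0 0 0; -0.0016 0.031 0 0 0 0; -0.0024 0.046 0 0 0 0; -0.0033 0.063 0 0 0 0; -0.0042 0.081 0 0 0 0; -0.0051 0.099 0 0 0 0; -0.006 0.117 0 0 0 0; -0.007 0.135 0 0 0 0; -0.008 0.153 0 0 0 0; -0.0088 0.17 0 0 0 0; -0.0096 0.186 0 0 0 0; -0.0104 0.2 0 0 0 0; -0.011 0.212 0 0 0 0; -0.0115 0.222 0 0 0 0; -0.012 0.23 0 0 0 0; -0.0123 0.236 0 0 0 0; -0.0125 0.24 0 0 0 0' && python3 inch.py '0 0.001 0 0 0 0; 0 0.001 0 0 0 0; 0 0.001 0 0 0 0; 0 0.001 0 0 0 0; 0 0.001 0 0 0 0; 0 0.001 0 0 0 0; 0 0.001 0 0 0 0; 0 0.001 0 0 0 0; 0 0.001 0 0 0 0; 0 0.001 0 0 0 0'
python3 ball.py lamp
python3 - <<'E'
from h import *
for f,x in (("clamp",None),):
    c=load(f)
    for q in ([.623,.304,.30],[.623,.304,.322]): print(proj(c,q))
E
python3 blobs.py clamp
```

```text
time_s: 26.95
tool_pos: [0.443, 0.2862, 0.1743]
tool_rot: [-180.0, -0.2, -175.0]
force: [-0.3, 1.2, -3.1]
width: 0.0156
finger_force: 107.5
time_s: 27.95
tool_pos: [0.4429, 0.2868, 0.1744]
tool_rot: [-180.0, -0.2, -175.0]
force: [-0.5, 0.6, -3.7]
width: 0.0161
finger_force: 107.5
[([466.0, 234.1], 41), ([440.4, 294.8], 28)]
[([294.1, 174.2], 94), ([244.6, 157.3], 17)]
ball [0.5654 0.2765 0.2424] err 0.0672 tcp [0.4429 0.2869 0.1744] [-179.96   -0.18 -175.  ]
pocket if level [0.6212 0.3025 0.1714] diff [-0.0558 -0.026   0.071 ] force [-0.53 -0.2  -3.49] torque [-0.1   0.41  0.03] 0.01607936827254961
[[457.84026386 268.7091114 ]]
[[460.23678051 263.83037844]]
clamp [200.  257.4] area 44 world [ 0.638 -0.347  0.017] tray [ 0.015 -0.407]
clamp [219.7 263. ] area 44 world [ 0.638 -0.287  0.017] tray [ 0.02  -0.347]
```

Run:
```python
from h import *
from scipy.optimize import least_squares
s,d=load("sc"),load("slamp")
print("ball on z=.171",plane(d,294.1,174.2,.171))
a=np.linspace(0,2*np.pi,90)
def mask(c,box,t):
    I=c["color"].min(axis=2);m=np.zeros_like(I);x0,x1,y0,y1=box;m[y0:y1,x0:x1]=(I[y0:y1,x0:x1]>t)
    n,l,st,ce=cv2.connectedComponentsWithStats(m);i=1+np.argmax(st[1:,4]);return st[i]
print("scene",mask(s,(425,500,235,300),135),"side",mask(load("sd"),(255,325,95,140),120))
for c in (s,load("sd")):
    P=np.concatenate([np.c_[.623+.058*np.cos(a),.304+.058*np.sin(a),0*a+z] for z in (.3,.322)]);q=proj(c,P);print(q.min(0),q.max(0))
```

```text
ball on z=.171 [0.63480307 0.31361368 0.171     ]
scene [ 432  239   58   51 1258] side [263 106  51  20 480]
[429.86151321 239.42682384] [489.01649319 294.24019888]
[262.72845551 107.44314032] [314.23008918 135.36738004]
```

Run:
```python
from h import *
for f,p in (("slamp",[.6226,.304,.173]),("s11",[.6314,.063,.173])):
    d=load(f);print(f,proj(d,[p]),"radius px",.018*d["fx"]/np.linalg.norm(d["pose"][:3,3]-p))
    x,y=proj(d,[p])[0].astype(int);I=d["color"].astype(int)
    for v in range(y-14,y+15,3): print(v," ".join("%3d/%3d"%(I[v,u,0],I[v,u,0]-I[v,u,2]) for u in range(x-18,x+19,3)))
```

```text
slamp [[290.553488   175.93195529]] radius px 7.468987194515414
161  41/-47  40/-47  41/-48  43/-43  43/-45  46/-39 111/ -2 109/  1  97/ -1 102/  0 127/  2 126/  2 129/  4
164  44/-43  41/-43  48/-31  59/-17  65/-11  63/ -5  69/  2  68/ -3  70/ -3  62/ -4  83/ -2 128/  1 126/  2
167  65/ -5  65/ -2  66/  0  73/ -5  68/ -2  68/ -4  71/ -1  68/  0  69/ -5  62/ -2  56/ -1  81/ -2 126/  2
170  71/ -2  62/ -6  68/ -4  71/ -5  75/ -1  70/ -4  98/ 18 152/ 38 160/ 42 106/ 23  59/ -3  58/ -1  77/ -2
173  65/ -5  62/ -6  69/ -2  71/ -6  77/ -1  87/  2 153/ 42 175/ 44 178/ 44 156/ 39  77/  9  64/ -3  60/ -6
176  65/ -1  77/ -2  93/ -4 102/ -3 103/ -3 110/  9 143/ 38 159/ 40 131/ 35 114/ 29  93/ 16  64/ -2  59/ -2
179  79/ -1 103/ -2 103/ -3 100/ -3  92/ -4  90/  5 118/ 31 125/ 31 113/ 33 106/ 29  96/  6  67/ -2  63/ -2
182  63/ -1  96/ -2 101/ -3  89/ -4 100/ -3  99/ -1  82/ 11 103/ 22 102/ 26  90/ 16  77/ -2  81/ -4  91/ -3
185  60/ -3  63/ -2  81/ -1  79/  0  97/ -3 102/ -1  82/ -4  94/  2  96/  0  92/ -2  89/ -1  76/ -3  72/ -1
188  63/ -1  76/ -3  90/ -1  91/ -3  96/ -1  87/ -1  74/ -4  66/
[... 485 characters left out ...]
/ 43 166/ 40 129/ 14  92/ -3  68/ -1  67/ -1  64/ -4
220  85/ -3  94/ -1 100/ -3 104/ -4 145/ 33 173/ 44 185/ 43 182/ 44 163/ 41 112/  3  93/  2  66/  1  67/ -3
223 107/ -5 109/ -3 106/ -2 107/  1 143/ 37 165/ 40 175/ 43 173/ 43 159/ 40 124/ 19 105/ -3  91/ -2  66/ -3
226 107/ -3 107/ -2 107/ -3 102/ -1 124/ 30 146/ 37 156/ 40 152/ 42 139/ 38 111/ 13 107/ -2 106/ -4  91/ -2
229 106/ -1 106/ -2 101/ -2 102/ -1  95/ 17 119/ 31 125/ 33 127/ 32 112/ 26  98/  2 102/ -4 105/ -2 109/ -2
232  75/ -2  99/ -3 108/ -1 100/ -1  68/ -1  86/ 11 100/ 21  94/ 16  75/  4 104/ -2 104/ -3 105/ -1 107/ -3
235  64/ -1  76/ -1  99/ -4 108/ -3  96/ -1  89/ -2  83/ -3  87/ -3  93/ -5 110/ -3 107/ -1 100/ -1  87/ -2
```

```bash
python3 inch.py '0 0 0 0 0 0; 0 0 0 0 0 0; 0 0 0 0 0 0; 0 0 0 0 0 0; 0 0 0 0 0 0; 0 0 0 0 0 0; 0 0 0 0 0 0; 0 0 0 0 0 0'
python3 - <<'E'
from h import *
d=snap("side","s13");e=load("slamp")
I=d["color"].astype(float);J=e["color"].astype(float)
for n,K in (("now",I),("before",J)):
    w=np.clip((K[...,0]-K[...,2])[164:190,280:310]-8,0,30);ys,xs=np.mgrid[164:190,280:310];print(n,(w*xs).sum()/w.sum(),(w*ys).sum()/w.sum())
print("maxdiff tray area",np.abs(I-J)[130:230,240:340].max())
print(proj(d,[[.634,.306,.173],[.634,.306,.165]]))
E
```

```text
time_s: 28.85
tool_pos: [0.4429, 0.2869, 0.1744]
tool_rot: [-180.0, -0.2, -175.0]
force: [0.7, -0.1, -3.7]
width: 0.016
finger_force: 107.5
now 294.729912875121 175.30808325266216
before 294.5591658583899 175.39233753637245
maxdiff tray area 15.0
[[294.78489055 174.79523288]
 [294.8876665  177.79842725]]
```

Everything is still, with the ball in its seat and under the ring. Handing in.

```bash
python3 -c "
from plant import env, read_camera
print(env.close_job())"
```

```text
the job is handed in; nothing more can be done
None
```

I handed the job in after about 29 s of robot time: three ice cubes are in the bay, the scoop is back in the pan, and the tray is held still with the ball in its seat about 12 mm off the ring's centre and roughly 130 mm below it; no verdict was printed, so these are my own camera and arm readings.

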